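# Queue three spice tins in the lid press and hold its lever down

### The arm

A 6-joint arm with a two-finger parallel gripper is mounted at the origin on the work surface. World frame = base frame: x ahead of the robot, y to its left, z up, the work surface at z = 0. Lengths are in m, angles in degrees, forces in N, time in s.
With the tool pointing down it reaches from about 0.4 to 0.825 m from the base axis. Payload 7 kg.
Tool frame: the origin (TCP) lies midway between the tips of the shut fingers; the grasp point (between the pads) lies r.grasp_offset behind it (r.grasp_offset is the distance from the TCP to the grasp point, in m); z points along the fingers, y is the direction in which the jaws open and shut (so a half turn about z gives the same grasp; the last joint's range is limited). The gripper opens to 88 mm and grips with 3 to 60 N. Pads are 19 mm wide; open, the fingers measure 130 mm over their backs; the gripper's body (78 mm by 193 mm) begins 47 mm behind the grasp point.
Start: joints at [-53.509, 20.546, 0.682, 0, -70.136, -16.507], TCP at [0.231, -0.634, 0.227] pointing down, gripper open.
Joint ranges: [-176.03, 176.03], [-82.01, 121.73], [-58.28, 71.71], [-173.87, 95.51], [-174.79, -0.11], [-173.66, 173.66]. Speed limits (degrees/s): [136.94, 136.94, 172.46, 180, 180, 180].

### API

Orientations are given as [roll, pitch, yaw] about the fixed x, y, z axes, in that order (R = Rz(yaw) Ry(pitch) Rx(roll)).
In Python, from plant import status, imaging, r gives the robot as it stands.
- The arm moves only by the tool apply_moves, never from a script. Its argument "moves" is a list of rows, each a list of 6 numbers: the shift along the tool's x, y, z in units of 200 mm (1.0 is 200 mm), then the turn, a rotation vector about the tool's x, y, z in units of 90 degrees (1.0 is 90 degrees). In form: [[tx, ty, tz, rx, ry, rz], ...]. A call has 1 to 12 rows; each row is the pose to reach, as a shift and turn from the pose measured when the call began, along the tool's axes at that moment; what a row does not reach only later rows make up. A row lasts 1/8 s, in which the tool goes at most 62.5 mm and 10.7 degrees, less where a joint would pass 70% of its speed; a pose out of reach is approached as far as the arm can. A call with a number of a shift or a turn outside -1 to 1 is refused whole. A call with a gripper value outside its range is refused whole. "hand" is the closure, from -1 (fully open) to 1 (shut), set as the call begins (left out, the last holds). The fingers move at their own pace and stop on an object; "grip_force" is the grip in N (left out, the last holds). Time passes only in rows, so rows that repeat a pose let the fingers close. It gives the time, the measured TCP pose, the force and the opening at its end, in the units of the state.
- status.get_state(): the state, without advancing time (a new reading comes with each control period).
- imaging.capture(name): name is "scene" or "side" or "wrist"; returns (picture, depth): 400x640x3 uint8, blue, green, red; 400x640 float32, m along the optical axis (not along the pixel's ray), 0 where there is no reading.
- imaging.camera_info(name): a dict with "fx", "fy", "cx", "cy" (pixels), "T" (4x4, takes a point from camera to world coordinates). Camera axes: x right, y up, looking along -z (the intrinsics and any distortion apply to the point x, -y, -z); pixel columns grow to the right and rows downward; lengths in m; the calibration is good to about 2 mm. A picture is of the moment at which its call begins: read the wrist's pose just before it. camera_info takes no time and is no camera call; for the wrist camera it gives the pose at the moment of the call.
- r.close_job(): hands the job in, once; it reports no verdict.
The state is a dict: "time_s": time; "joints": joint angles; "qd": joint speeds; "joint_torque": joint torques, N m; "tcp_pos": TCP position; "eef_rot": TCP orientation; "contact_force": force on the tool from outside, world axes, zero at the start; "moment": the same for the moment, N m; "gripper_width": finger opening in m.
Only numpy, scipy, OpenCV 4.12 (cv2) and the standard library are available. Lean on these libraries where they do the work, as an engineer would, in place of code of your own. Each camera call takes 0.05 s, during which the arm holds its last target.

### The job

Without lifting them, push the three loose spice tins upright into the lane between the two guide rails of the lid press, until they stand in single file, touching, with the first against the end stop under the pad. Then push the press lever's paddle down until the lever is level, so that the sprung pad presses the first tin's lid, and keep holding it there: you finish while holding the lever level, not letting go. Leave the bowl, the bottle and the pepper mill alone.

Things in the scene. Friction and masses are not known exactly. Their poses are not given: they have to be found in the camera images.
- press: grey lid press with an aluminium lane, fixed on the table. Origin on the table, under the pad: centre of the first tin's place. The lane runs along its +y; three touching tins stand at y = 0, 52, 104 mm. The end stop, 30 mm high, has its face at y = -26 mm. The lever crosses over the first place along x: pivot between 145 mm high cheeks at x = +130 mm, paddle on the -x side.
- lane_mouth (a point): middle of the lane's open end, on the table, y = 175 mm in the press frame; same axes as the press. Rails: 16 mm high, 8 mm thick, inner faces at x = +/-29 mm, straight up to y = 140 mm, then flaring to about +/-45 mm here. Tins slide on the bare table (no step); each pushes the one ahead.
- lever (a joint): angle of the press lever, rad: 0 = raised, at rest (paddle end 29 degrees up), 0.50 = level, 0.68 = bottom stop. A spring drives it back up. Over a tin the pad touches at about 0.41; from there its own spring (0.8 N per mm of pad) presses the tin. Force at the paddle: about 2 N to start, about 10 N to hold it level over a tin.
- paddle (a point): centre of the upper face of the lever's flat black paddle, which is 64 mm long (along the lever), 50 mm wide, 12 mm thick. This point is 238 mm from the pivot axis along the lever and 7 mm above the lever's centre line: about 245 mm above the table when raised, 132 mm when level. Its frame turns with the lever: x points along the lever to the pivot, z out of the paddle's face.
- pivot (a point): point on the lever's hinge axis, 125 mm above the table; the hinge axis is the y axis of the press. Its frame turns with the lever, as that of the paddle.
- press_pad: round rubber pad, 40 mm diameter, on a sprung stem (30 mm travel) through the lever, 130 mm from the pivot. Origin at the centre of its pressing face. With the lever raised its lower edge is about 118 mm above the table: a gripper does not fit under it, so let the later tins push the first one home.
- tin_a: a lidded round spice tin standing upright, plain steel with a black push-on lid, 52 mm diameter, 70 mm tall, 0.13 to 0.25 kg; identical to the other two. Origin at its centre, half-way up (35 mm above the table); z is its axis.
- tin_b: a lidded round spice tin standing upright, plain steel with a black push-on lid, 52 mm diameter, 70 mm tall, 0.13 to 0.25 kg; identical to the other two. Origin at its centre, half-way up (35 mm above the table); z is its axis.
- tin_c: a lidded round spice tin standing upright, plain steel with a black push-on lid, 52 mm diameter, 70 mm tall, 0.13 to 0.25 kg; identical to the other two. Origin at its centre, half-way up (35 mm above the table); z is its axis.
- bowl: bystander: white ceramic bowl, 120 mm across, 50 mm high; origin under its centre.
- oil_bottle: bystander: amber glass bottle, 60 mm diameter, 170 mm tall; origin under its centre.
- pepper_mill: bystander: dark wooden pepper mill, 52 mm diameter, 132 mm tall; origin under its centre.

How it is judged:
By the outcome, as a careful person would: the job done as asked, in the order asked, and still so for the second after the job is handed in, while the arm keeps its last pose, push and grip.
It also fails if it takes over 72 s, if anything falls off the work surface, if the arm or the gripper's body presses on something with over 40 N, if the wrist force passes 120 N, or if a joint passes its speed limit or range.

## Working session

There is one attempt and no reset: what is moved stays moved. The work goes in short steps, Python scripts to look and compute and a tool call to move; the robot and the scene stay as the last step left them, time stands still between calls to the robot, and variables do not carry over. Pictures are saved under pics/ and viewed, and the job is handed in when it is done.

Besides the shell and the picture viewer there is one more tool, called as name([rows], argument=value, ...), one row to a line, values as JSON. apply_moves: Moves the arm, as the interface text tells. Its arguments: {"type":"object","properties":{"moves":{"type":"array","items":{"type":"array","items":{"type":"number"}}},"hand":{"type":"number"},"grip_force":{"type":"number"}},"required":["moves"]}

```bash
ls; mkdir -p pics
python3 - <<'E'
from plant import status, imaging, r
import cv2,numpy as np
print(status.get_state(), r.grasp_offset)
for n in ("scene","side","wrist"):
    i=imaging.camera_info(n); print(n,i)
    p,d=imaging.capture(n); cv2.imwrite(f"pics/{n}0.png",p); np.save(f"pics/{n}0.npy",d)
E
```

```text
pics
{'time_s': 0.0, 'joints': array([-5.35096544e+01,  2.05909720e+01,  6.32598468e-01, -1.97492353e-02,
       -7.01347176e+01, -1.65062541e+01]), 'qd': array([ 0.02921876,  0.08342844, -0.00544188, -0.18295758, -0.09659061,
        0.07456041]), 'joint_torque': array([ 1.42976420e-03, -5.82725823e+01,  2.93052900e+01,  6.99705496e+00,
        6.90956818e-03, -1.80312009e-04]), 'tcp_pos': array([ 0.23048327, -0.63390638,  0.22562015]), 'eef_rot': array([ 1.79905470e+02, -8.65124260e-03, -1.60022627e+02]), 'contact_force': array([0.99093174, 1.04100793, 0.13809722]), 'moment': array([-0.01978524, -0.01943507,  0.0384735 ]), 'gripper_width': 0.08740960053799035} 0.0188
scene {'fx': 453.9727802143539, 'fy': 453.9727802143539, 'cx': 321.71468583771644, 'cy': 201.7661774984734, 'T': array([[ 0.31103503, -0.74851721,  0.58564426,  1.34971634],
       [ 0.95039281,  0.24708606, -0.18894967, -0.36877771],
       [-0.00327245,  0.61536206,  0.7882378 ,  1.25454711],
       [ 0.        ,  0.        ,  0.        ,  1.        ]])}
side {'fx': 476.1537520960665, 'fy': 476.1537520960665, 'cx': 317.9182803359106, 'cy': 201.96838894846806, 'T': array([[-0.80471439,  0.34801851, -0.48095516, -0.13533256],
       [-0.59362771, -0.48044097,  0.64558703,  0.84075651],
       [-0.00639433,  0.80502148,  0.5932112 ,  1.03044086],
       [ 0.        ,  0.        ,  0.        ,  1.        ]])}
wrist {'fx': 277.13905071175185, 'fy': 277.13905071175185, 'cx': 318.0111692489158, 'cy': 198.8060253942834, 'T': array([[-0.34190045, -0.89664961, -0.28128911,  0.15513497],
       [ 0.9397355 , -0.32586529, -0.10348431, -0.66183546],
       [ 0.00112681, -0.2997187 ,  0.95402696,  0.38380202],
       [ 0.        ,  0.        ,  0.        ,  1.        ]])}
```

View pics/scene0.png

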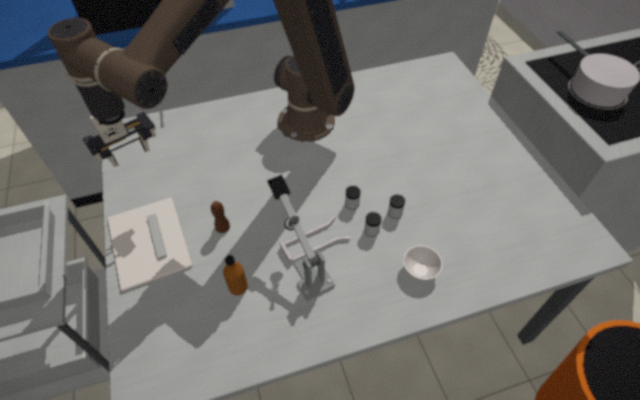

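View pics/side0.png

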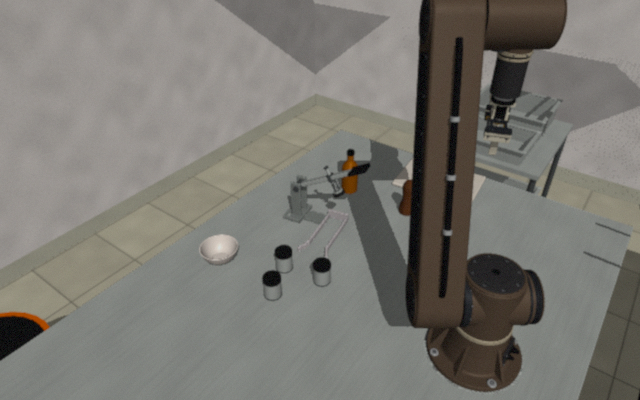

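View pics/wrist0.png

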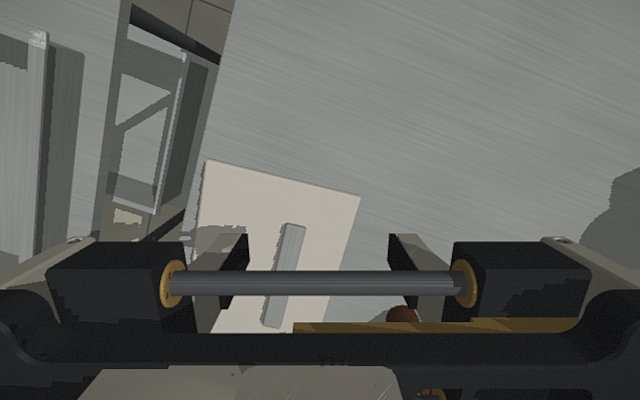

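```bash
cat > h.py <<'E'
import cv2,numpy as np
from plant import status, imaging, r
def ray(i,u,v):
    d=np.array([(u-i['cx'])/i['fx'],-(v-i['cy'])/i['fy'],-1.0]); T=i['T']
    return T[:3,3],T[:3,:3]@d
def atz(i,u,v,z):
    o,d=ray(i,u,v); return o+d*(z-o[2])/d[2]
def atd(i,u,v,dep):
    o,d=ray(i,u,v); return o+d*dep
def cloud(i,D):
    v,u=np.mgrid[0:400,0:640]; o,_=ray(i,0,0)
    d=np.stack([(u-i['cx'])/i['fx'],-(v-i['cy'])/i['fy'],-np.ones_like(u,float)],-1)@i['T'][:3,:3].T
    return o+d*D[...,None]
def proj(i,P):
    T=i['T']; c=T[:3,:3].T@(np.array(P)-T[:3,3]); return i['cx']+i['fx']*c[0]/-c[2], i['cy']+i['fy']*c[1]/c[2]
E
python3 - <<'E'
from h import *
p=cv2.imread('pics/scene0.png'); cv2.imwrite('pics/sc_crop.png',cv2.resize(p[160:310,190:450],None,fx=3,fy=3,interpolation=cv2.INTER_CUBIC))
p=cv2.imread('pics/side0.png'); cv2.imwrite('pics/si_crop.png',cv2.resize(p[140:310,190:430],None,fx=3.3,fy=3.3,interpolation=cv2.INTER_CUBIC))
E
```

```text
(no output)
```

View pics/sc_crop.png

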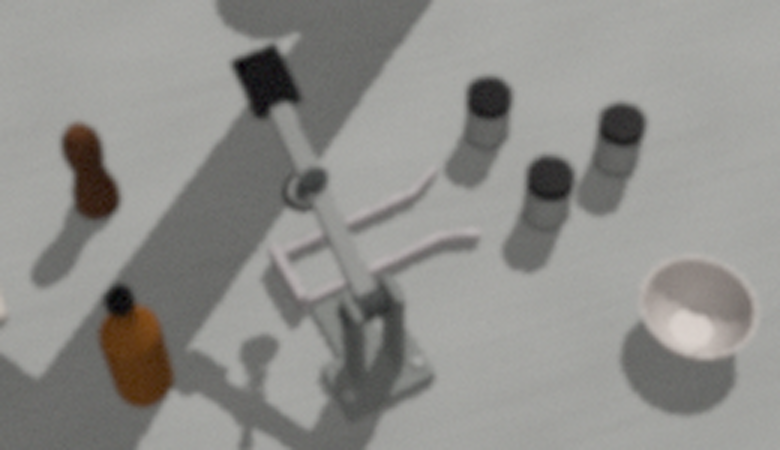

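View pics/si_crop.png

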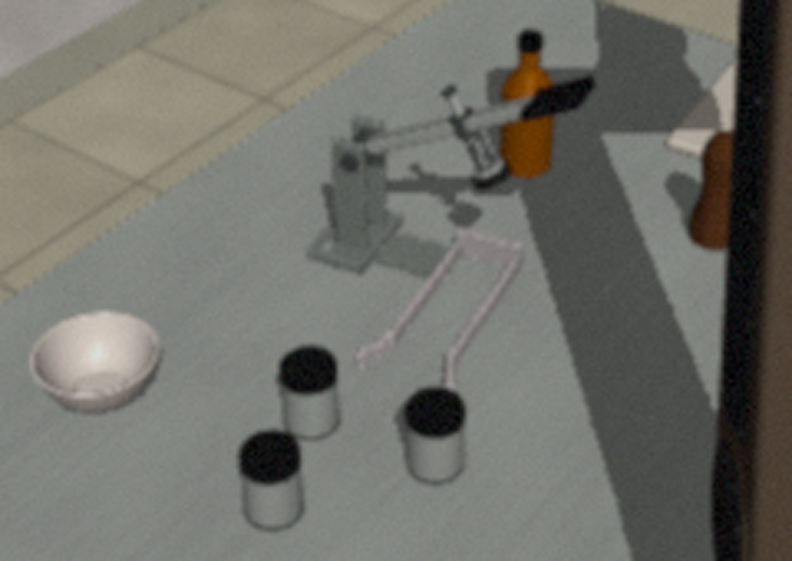

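Run:
```python
from h import *
for n in ("scene","side"):
    i=imaging.camera_info(n); D=np.load(f'pics/{n}0.npy'); C=cloud(i,D)
    im=cv2.imread(f'pics/{n}0.png').astype(int)
    x,y,z=C[...,0],C[...,1],C[...,2]
    tab=(abs(z)<.02)&(x>.35)&(x<.95)&(abs(y)<.4); print(n,'table z',np.median(z[tab]),z[tab].std())
    m=((im.max(2)<75)&(z>.055)&(z<.085)&(x>.3)&(x<.9)&(D>0)&(y>-0.1)).astype(np.uint8)
    k,l,st,ce=cv2.connectedComponentsWithStats(m)
    for j in range(1,k):
        if st[j,4]>25:
            P=C[l==j]; print(st[j],ce[j],P.mean(0).round(4), 'atz',atz(i,*ce[j],.070).round(4))
i=imaging.camera_info("scene")
cr=lambda a,b:(a/3+190,b/3+160)
for nm,a,b,zz in [("stop-",285,250,.03),("bend-",418,193,.016),("tip-",434,172,.016),("stop+",305,297,.03),("bend+",440,238,.016),("tip+",478,235,.016),("paddle",267,80,.245),("m",95,200,0),("bot",145,390,0),("bowl",697,310,.02),("baseR",430,378,0.01),("baseL",350,415,.01)]:
    print(nm,atz(i,*cr(a,b),zz).round(4))
i=imaging.camera_info("side")
cr=lambda a,b:(a/3.3+190,b/3.3+140)
for nm,a,b,zz in [("stop-",520,245,.03),("bend-",452,350,.016),("tip-",449,385,.016),("stop+",462,234,.03),("bend+",390,338,.016),("tip+",362,357,.016),("paddle",558,97,.245)]:
    print(nm,atz(i,*cr(a,b),zz).round(4))
```

```text
scene table z 0.0006313030342798287 0.0039042089989040274
[346 187  14  13 147] [352.5170068  192.84353741] [0.465  0.0257 0.0688] atz [0.4659 0.0253 0.07  ]
[390 196  14  13 151] [396.72847682 201.88741722] [0.5471 0.1511 0.069 ] atz [0.5479 0.1506 0.07  ]
[366 213  14  14 165] [372.76969697 219.74545455] [0.5899 0.0484 0.069 ] atz [0.5906 0.048  0.07  ]
side table z 0.0016157431085772611 0.0032627727965149696
[275 245  17  15 204] [282.85784314 251.8627451 ] [0.5796 0.058  0.0695] atz [0.5792 0.0584 0.07  ]
[312 257  19  16 226] [321.03097345 264.73893805] [0.4553 0.0353 0.0695] atz [0.4549 0.0358 0.07  ]
[262 271  19  16 244] [271.40163934 278.25409836] [0.5358 0.1605 0.0693] atz [0.5353 0.1611 0.07  ]
stop- [ 0.5633 -0.239   0.03  ]
bend- [ 0.5281 -0.0774  0.016 ]
tip- [ 0.5065 -0.0511  0.016 ]
stop+ [ 0.6256 -0.2345  0.03  ]
bend+ [ 0.592  -0.0739  0.016 ]
tip+ [ 0.6012 -0.0335  0.016 ]
paddle [ 0.5081 -0.227   0.245 ]
m [ 0.4131 -0.4208  0.    ]
bot [ 0.6621 -0.4153  0.    ]
bowl [0.7622 0.1493 0.02  ]
baseR [ 0.7446 -0.1379  0.01  ]
baseL [ 0.7583 -0.2267  0.01  ]
stop- [ 0.5516 -0.2506  0.03  ]
bend- [ 0.523  -0.0894  0.016 ]
tip- [ 0.4966 -0.0476  0.016 ]
stop+ [ 0.6111 -0.2306  0.03  ]
bend+ [ 0.5821 -0.0681  0.016 ]
tip+ [ 0.5872 -0.0303  0.016 ]
paddle [ 0.4992 -0.2233  0.245 ]
```

Run:
```python
from h import *
s=status.get_state();print(s['tcp_pos'],s['eef_rot'])
from scipy.spatial.transform import Rotation as R
Rm=R.from_euler('xyz',s['eef_rot'],degrees=True).as_matrix()
for n in("scene","side"):
    i=imaging.camera_info(n); p=cv2.imread(f'pics/{n}0.png')
    p=cv2.resize(p,None,fx=4,fy=4,interpolation=cv2.INTER_CUBIC)
    def mk(P,c,r=4):
        u,v=proj(i,P); cv2.circle(p,(int(u*4+2),int(v*4+2)),r,c,-1)
        return u,v
    for a in np.linspace(0,6.28,40): mk([.095*np.cos(a),.095*np.sin(a),0.0],(0,255,0),2)
    mk([0,0,0],(0,0,255)); 
    for w in(-.044,.044): mk(s['tcp_pos']+Rm@[0,w,0],(0,255,255))
    u,v=mk(s['tcp_pos'],(255,255,0)); ub,vb=proj(i,[0,0,0])
    def cut(u,v,w,h): 
        x0=max(0,int(u*4-w/2));y0=max(0,int(v*4-h/2)); return cv2.resize(p[y0:y0+h,x0:x0+w],(390,500))
    cv2.imwrite(f'pics/chk_{n}.png',np.hstack([cut(u,v,390,500),cut(ub,vb,468,600)]))
```

```text
[ 0.2305437  -0.63402198  0.2258765 ] [ 1.79930345e+02 -4.77216928e-03 -1.60022558e+02]
```

View pics/chk_scene.png

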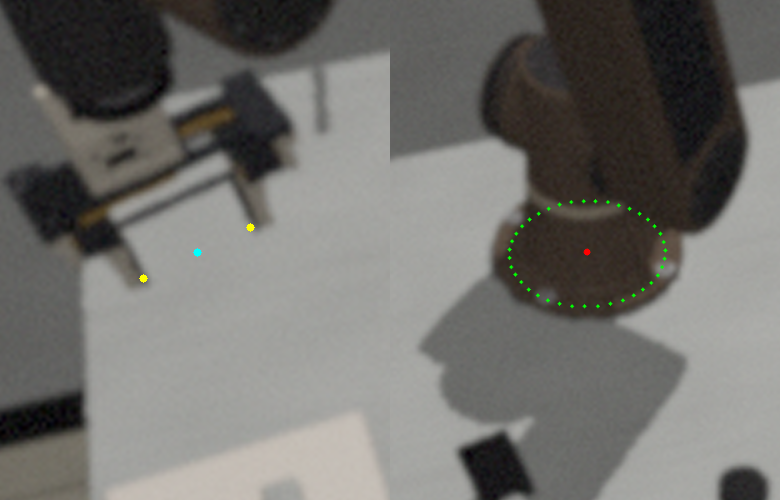

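View pics/chk_side.png

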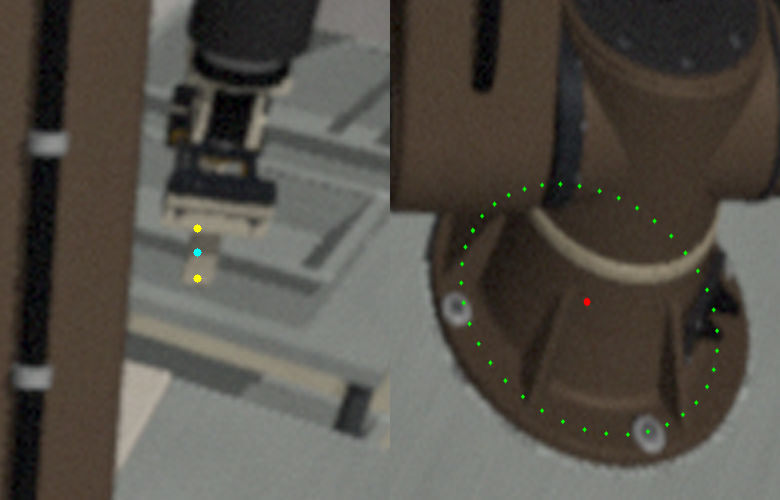

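```bash
cat >> h.py <<'E'
from scipy.spatial.transform import Rotation as Rot
def rel(pos,yaw,s=None,tilt=0):
    s=s or status.get_state(); R0=Rot.from_euler('xyz',s['eef_rot'],degrees=True)
    R1=Rot.from_euler('xyz',[180,0,yaw],degrees=True)
    t=R0.inv().apply(np.array(pos)-s['tcp_pos'])/.2
    w=(R0.inv()*R1).as_rotvec()/(np.pi/2)
    return np.r_[t,w].round(3).tolist()
try:
    import json; PR=json.load(open('press.json'))
except Exception: PR=dict(o=[.589,-.2125],yaw=12.0)
def pw(x,y,z=0):
    a=np.radians(PR['yaw']); c,s=np.cos(a),np.sin(a)
    return np.array([PR['o'][0]+c*x-s*y,PR['o'][1]+s*x+c*y,z])
def wp(p):
    a=np.radians(PR['yaw']); c,s=np.cos(a),np.sin(a); d=np.array(p[:2])-PR['o']
    return np.array([c*d[0]+s*d[1],-s*d[0]+c*d[1]])
def rep():
    s=status.get_state(); print('t',round(s['time_s'],2),'tcp',s['tcp_pos'].round(4),'press',wp(s['tcp_pos']).round(4),'rot',s['eef_rot'].round(1),'F',s['contact_force'].round(1),'w',round(s['gripper_width'],4),'q',s['joints'].round(0)); return s
E
python3 - <<'E'
from h import *
print(rel([.36,-.50,.40],-78));
E
```

```text
[-0.837, 0.41, -0.87, 0.001, 0.001, -0.911]
```

apply_moves([
  [-0.8,0.4,-0.87,0,0,-0.91],
  [-0.8,0.4,-0.87,0,0,-0.91],
  [-0.8,0.4,-0.87,0,0,-0.91],
  [-0.8,0.4,-0.87,0,0,-0.91],
  [-0.8,0.4,-0.87,0,0,-0.91],
  [-0.8,0.4,-0.87,0,0,-0.91],
  [-0.8,0.4,-0.87,0,0,-0.91],
  [-0.8,0.4,-0.87,0,0,-0.91],
  [-0.8,0.4,-0.87,0,0,-0.91],
], hand=0.1)

```text
time_s: 1.27
tcp_pos: [0.3536, -0.5042, 0.3996]
eef_rot: [180.0, 0.1, -78.2]
contact_force: [-0.2, -0.0, -0.3]
gripper_width: 0.0395
```

Run:
```python
from h import *
rep(); print(rel([.45,-.31,.40],-78));print(rel([.5,.06,.40],-78))
```

```text
t 1.27 tcp [ 0.3536 -0.5042  0.3996] press [-0.2909 -0.2364] rot [ 1.80e+02  1.00e-01 -7.82e+01] F [-0.2 -0.  -0.3] w 0.0395 q [-37.  12.  11.  -0. -89.  49.]
[-0.852, -0.671, -0.001, 0.0, 0.001, -0.002]
[-2.611, -1.295, 0.002, 0.0, 0.001, -0.002]
```

apply_moves([
  [-0.3,-0.15,0,0,0,0],
  [-0.6,-0.3,0,0,0,0],
  [-0.87,-0.43,0,0,0,0],
  [-0.87,-0.43,0,0,0,0],
])

```text
time_s: 1.78
tcp_pos: [0.4027, -0.3133, 0.4007]
eef_rot: [-179.9, 0.1, -78.1]
contact_force: [-0.7, 0.0, 0.4]
gripper_width: 0.0393
```

apply_moves([
  [-0.3,-0.15,0,0,0,0],
  [-0.6,-0.3,0,0,0,0],
  [-0.87,-0.43,0,0,0,0],
  [-0.87,-0.43,0,0,0,0],
  [-0.87,-0.43,0,0,0,0],
])

```text
time_s: 2.4
tcp_pos: [0.4512, -0.1253, 0.401]
eef_rot: [-179.9, 0.1, -78.1]
contact_force: [-0.8, -1.0, 0.3]
gripper_width: 0.0394
```

Run:
```python
from h import *
rep()
i=imaging.camera_info("wrist"); p,d=imaging.capture("wrist"); cv2.imwrite("pics/w1.png",p); np.save("pics/w1.npy",d); import pickle; pickle.dump(i,open("pics/w1.pkl","wb"))
```

```text
t 2.4 tcp [ 0.4512 -0.1253  0.401 ] press [-0.1167  0.114 ] rot [-1.799e+02  1.000e-01 -7.810e+01] F [-0.8 -1.   0.3] w 0.0394 q [  9.  -3.  -6.  -0. -87.   3.]
```

View pics/w1.png

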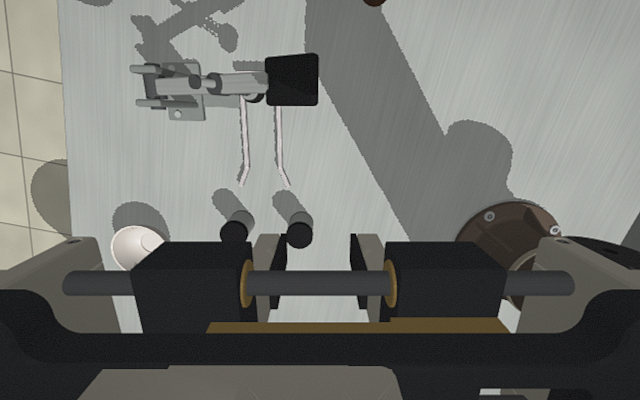

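Run:
```python
from h import *
p=cv2.imread('pics/w1.png'); cv2.imwrite('pics/w1c.png',cv2.resize(p[40:260,120:330],None,fx=3.6,fy=2.7,interpolation=cv2.INTER_CUBIC))
```

```text
(no output)
```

View pics/w1c.png

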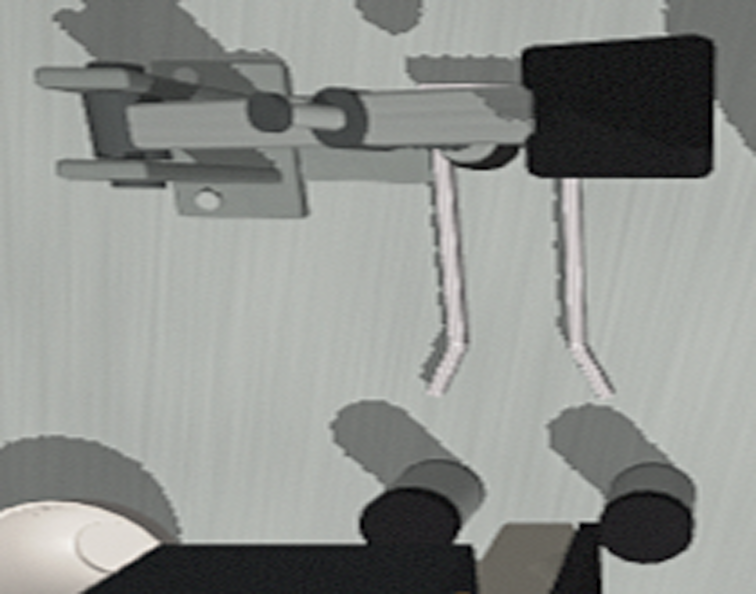

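Run:
```python
from h import *
import pickle; i=pickle.load(open('pics/w1.pkl','rb'))
for nm,a,b,z in [("R up",569,182,.016),("R bend",574,343,.016),("R tip",603,393,.016),("L up",442,160,.016),("L bend",457,343,.016),("L tip",436,393,.016),("tinC",410,522,.07),("tinA",648,527,.07),("padl",619,106,.245)]:
    q=atz(i,a/3.6+120,b/2.7+40,z); print(nm,q.round(4),wp(q).round(4))
```

```text
R up [ 0.5439 -0.1967  0.016 ] [-0.0409  0.0249]
R bend [ 0.5227 -0.0864  0.016 ] [-0.0386  0.1372]
R tip [ 0.5005 -0.0523  0.016 ] [-0.0532  0.1751]
L up [ 0.6099 -0.1973  0.016 ] [0.0236 0.0105]
L bend [ 0.5858 -0.073   0.016 ] [0.0259 0.1371]
L tip [ 0.5924 -0.0329  0.016 ] [0.0407 0.175 ]
tinC [0.5819 0.0475 0.07  ] [0.0471 0.2558]
tinA [0.4566 0.025  0.07  ] [-0.0802  0.2598]
padl [ 0.5026 -0.2308  0.245 ] [-0.0883  0.0001]
```

Run:
```python
from h import *
import pickle
for n in("scene","side","w1"):
    i=pickle.load(open('pics/w1.pkl','rb')) if n=="w1" else imaging.camera_info(n)
    f='pics/w1' if n=="w1" else f'pics/{n}0'
    D=np.load(f+'.npy'); C=cloud(i,D)
    for nm,g in dict(A=(.46,.03),B=(.542,.156),C=(.585,.053)).items():
        m=(D>0)&(np.hypot(C[...,0]-g[0],C[...,1]-g[1])<.045)&(C[...,2]>.02)&(C[...,2]<.12)
        P=C[m]
        if len(P)<30: continue
        h,_=np.histogram(P[:,2],bins=np.arange(.02,.12,.003)); 
        Q=P[abs(P[:,2]-.0700)<.0035]
        if len(Q)<8: print(n,nm,len(P),P.mean(0)); continue
        c,rr=cv2.minEnclosingCircle(Q[:,:2].astype(np.float32)); print(n,nm,len(P),len(Q),np.median(Q[:,2]).round(4),'mean',Q.mean(0)[:2].round(4),'circ',np.round(c,4),round(rr,4))
# rails: points 8..20 mm high
    m=(D>0)&(C[...,2]>.010)&(C[...,2]<.022); P=C[m]; q=np.array([wp(t) for t in P[:,:2]]); 
    for sgn in(-1,1):
        for y0 in(.03,.05,.07,.09,.11):
            k=(abs(q[:,1]-y0)<.01)&(q[:,0]*sgn>.015)&(q[:,0]*sgn<.055)
            print(n,sgn,y0,k.sum(),q[k,0].mean().round(4) if k.any() else '',P[k,2].mean().round(4) if k.any() else '')
```

```text
scene A 279 138 0.0702 mean [0.4592 0.0277] circ [0.4593 0.0273] 0.0279
scene B 292 139 0.0705 mean [0.5407 0.1551] circ [0.5403 0.155 ] 0.028
scene C 306 148 0.07 mean [0.5842 0.05  ] circ [0.5844 0.051 ] 0.028
scene -1 0.03 7 -0.0416 0.0153
scene -1 0.05 3 -0.0429 0.0142
scene -1 0.07 18 -0.0406 0.0152
scene -1 0.09 18 -0.0383 0.0162
scene -1 0.11 17 -0.0397 0.0149
scene 1 0.03 1 0.0268 0.0128
scene 1 0.05 13 0.0257 0.0158
scene 1 0.07 17 0.0264 0.0155
scene 1 0.09 19 0.0262 0.0153
scene 1 0.11 15 0.0263 0.0167
side A 390 166 0.0711 mean [0.4579 0.0321] circ [0.4568 0.0284] 0.0298
side B 426 193 0.0711 mean [0.5404 0.1579] circ [0.5415 0.1564] 0.0277
side C 378 160 0.071 mean [0.5839 0.0541] circ [0.5841 0.0527] 0.0291
side -1 0.03 11 -0.0399 0.0159
side -1 0.05 14 -0.0393 0.0152
side -1 0.07 13 -0.0397 0.0154
side -1 0.09 12 -0.04 0.0171
side -1 0.11 15 -0.0385 0.0171
side 1 0.03 17 0.0304 0.0153
side 1 0.05 14 0.0266 0.0154
side 1 0.07 11 0.0266 0.0158
side 1 0.09 15 0.0268 0.016
side 1 0.11 14 0.0272 0.0161
w1 A 741 543 0.0699 mean [0.4577 0.0262] circ [0.4581 0.0269] 0.0269
w1 C 697 442 0.0699 mean [0.5834 0.0451] circ [0.5832 0.0504] 0.0269
w1 -1 0.03 45 -0.0419 0.0153
w1 -1 0.05 55 -0.0415 0.0152
w1 -1 0.07 49 -0.0411 0.0157
w1 -1 0.09 44 -0.0407 0.016
w1 -1 0.11 46 -0.0404 0.0153
w1 1 0.03 53 0.0239 0.0153
w1 1 0.05 52 0.0244 0.0154
w1 1 0.07 54 0.0245 0.0153
w1 1 0.09 50 0.025 0.0153
w1 1 0.11 48 0.0252 0.0153
```

```bash
python3 - <<'E'
from h import *
o=pw(-.0084,-.001); json.dump(dict(o=[round(o[0],4),round(o[1],4)],yaw=11.3),open('press.json','w'))
E
python3 - <<'E'
from h import *
print(PR)
for nm,g in dict(A=(.459,.0275),B=(.5405,.1555),C=(.584,.051),bowl=(.762,.149)).items(): print(nm,wp(g).round(4))
print(rel(pw(.08,.30,.30),-78.7))
E
```

```text
{'o': [0.581, -0.2152], 'yaw': 11.3}
A [-0.0721  0.2619]
B [0.0329 0.3714]
C [0.0551 0.2605]
bowl [0.2489 0.3217]
[-0.926, -0.958, 0.506, -0.001, 0.001, 0.006]
```

Run:
```python
from h import *
print(rel(pw(.080,.301,.25),-110))
```

```text
[-0.93, -0.958, 0.756, -0.0, 0.001, 0.354]
```

apply_moves([
  [-0.93,-0.96,0.76,0,0,0.354],
  [-0.93,-0.96,0.76,0,0,0.354],
  [-0.93,-0.96,0.76,0,0,0.354],
  [-0.93,-0.96,0.76,0,0,0.354],
  [-0.93,-0.96,0.76,0,0,0.354],
  [-0.93,-0.96,0.76,0,0,0.354],
  [-0.93,-0.96,0.76,0,0,0.354],
])

```text
time_s: 3.32
tcp_pos: [0.6012, 0.0939, 0.2489]
eef_rot: [180.0, 0.0, -110.1]
contact_force: [0.4, -0.5, 0.6]
gripper_width: 0.0393
```

Run:
```python
from h import *
rep();print(rel(pw(.080,.301,.09),-110)); print(rel(pw(.080,.301,.022),-110))
```

```text
t 3.33 tcp [0.6012 0.0939 0.2489] press [0.0804 0.2991] rot [ 180.     0.  -110.1] F [ 0.4 -0.5  0.6] w 0.0393 q [ 27.  14.  -6.  -0. -70. -47.]
[-0.007, 0.006, 0.795, 0.0, 0.0, -0.002]
[-0.007, 0.006, 1.135, 0.0, 0.0, -0.002]
```

apply_moves([
  [-0.01,0.006,0.3,0,0,0],
  [-0.01,0.006,0.6,0,0,0],
  [-0.01,0.006,0.9,0,0,0],
  [-0.01,0.006,0.98,0,0,0],
  [-0.01,0.006,0.98,0,0,0],
])

```text
time_s: 3.95
tcp_pos: [0.6014, 0.0953, 0.0539]
eef_rot: [-180.0, -0.0, -110.2]
contact_force: [-0.1, -0.0, 0.6]
gripper_width: 0.0398
```

Run:
```python
from h import *
rep();print(rel(pw(.080,.301,.022),-110))
imgs=[]
p,d=imaging.capture("scene"); cv2.imwrite("pics/s2.png",cv2.resize(p[130:310,230:450],None,fx=3.3,fy=3.3,interpolation=cv2.INTER_CUBIC))
```

```text
t 3.95 tcp [0.6014 0.0953 0.0539] press [0.0809 0.3005] rot [-180.    -0.  -110.2] F [-0.1 -0.   0.6] w 0.0398 q [ 27.  24. -20.   0. -47. -48.]
[-0.0, 0.005, 0.16, -0.0, -0.0, -0.002]
```

View pics/s2.png

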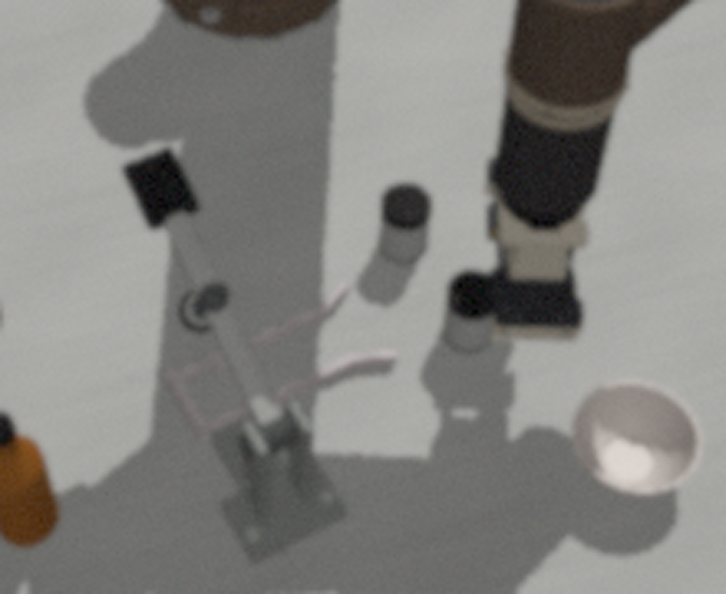

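apply_moves([
  [0,0.005,0.08,0,0,0],
  [0,0.005,0.16,0,0,0],
  [0,0.005,0.16,0,0,0],
  [0.04,0.005,0.16,0,0,0],
  [0.08,0.005,0.16,0,0,0],
  [0.12,0.005,0.16,0,0,0],
  [0.16,0.005,0.16,0,0,0],
  [0.2,0.005,0.16,0,0,0],
  [0.24,0.005,0.16,0,0,0],
  [0.28,0.005,0.16,0,0,0],
  [0.32,0.005,0.16,0,0,0],
  [0.32,0.005,0.16,0,0,0],
])

```text
time_s: 5.5
tcp_pos: [0.579, 0.0355, 0.0231]
eef_rot: [-179.9, 0.1, -110.2]
contact_force: [0.2, -1.3, -0.3]
gripper_width: 0.0394
```

```bash
cat >> h.py <<'E'
def tins(n="scene",save=None):
    i=imaging.camera_info(n); p,D=imaging.capture(n); C=cloud(i,D)
    if save: cv2.imwrite(save,cv2.resize(p[130:310,230:450],None,fx=3.3,fy=3.3,interpolation=cv2.INTER_CUBIC))
    q=C[...,:2]-np.array(PR['o']); a=np.radians(PR['yaw']); px=np.cos(a)*q[...,0]+np.sin(a)*q[...,1]; py=-np.sin(a)*q[...,0]+np.cos(a)*q[...,1]
    m=(abs(C[...,2]-.0705)<.004)&(D>0)&(abs(px)<.13)&(py>-.04)&(py<.45)&(p.max(2)<80)
    k,l,st,ce=cv2.connectedComponentsWithStats(m.astype(np.uint8))
    for j in range(1,k):
        if st[j,4]>20:
            s=l==j; c,rr=cv2.minEnclosingCircle(np.c_[px[s],py[s]].astype(np.float32)); print(n,st[j,4],'mean',px[s].mean().round(4),py[s].mean().round(4),'circ',np.round(c,4),round(rr,4))
E
python3 - <<'E'
from h import *
rep();tins("scene","pics/s3.png")
E
```

```text
t 5.5 tcp [0.579  0.0355 0.0231] press [0.0472 0.2462] rot [-1.799e+02  1.000e-01 -1.102e+02] F [ 0.2 -1.3 -0.3] w 0.0394 q [ 23.  24. -25.   0. -41. -43.]
scene 89 mean -0.0704 0.2575 circ [-0.0707  0.2608] 0.0259
scene 109 mean 0.0361 0.3676 circ [0.0362 0.3679] 0.0246
scene 45 mean 0.0261 0.2105 circ [0.0298 0.2142] 0.0228
```

View pics/s3.png

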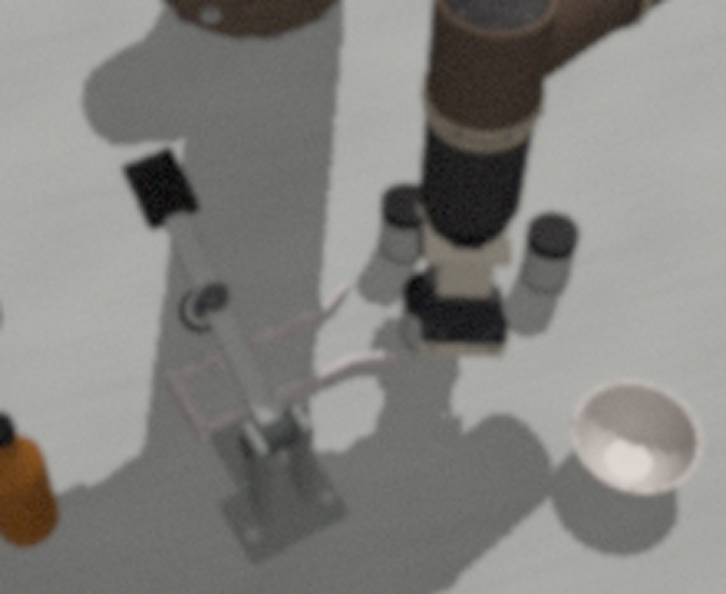

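```bash
cat >> h.py <<'E'
def nest(x,y,ang,d=.0265,z=.022):
    # tool pose pushing a tin centred (x,y) press; ang = push dir, deg from press -y (+ toward -x => yaw decreases)
    a=np.radians(ang); pos=pw(x+d*np.sin(a),y+d*np.cos(a),z)
    return pos,PR['yaw']-90-ang
def plan(*ns):
    s=status.get_state()
    for n in ns: print(rel(*n,s))
E
python3 - <<'E'
from h import *
plan(nest(.017,.195,31),nest(0,.167,31),nest(0,.166,20),nest(0,.165,10),nest(0,.163,0),nest(0,.11,0))
E
```

```text
[0.165, -0.005, 0.005, -0.001, 0.001, -0.006]
[0.329, -0.005, 0.004, -0.001, 0.001, -0.006]
[0.336, 0.017, 0.004, -0.001, 0.001, -0.128]
[0.347, 0.037, 0.004, -0.001, 0.0, -0.239]
[0.366, 0.052, 0.004, -0.001, 0.0, -0.35]
[0.592, -0.086, 0.004, -0.001, 0.0, -0.35]
```

apply_moves([
  [0.05,0,0.005,0,0,0],
  [0.1,0,0.005,0,0,0],
  [0.15,0,0.005,0,0,0],
  [0.2,-0.005,0.005,0,0,0],
  [0.25,-0.005,0.005,0,0,0],
  [0.3,-0.005,0.005,0,0,0],
  [0.33,-0.005,0.005,0,0,0],
  [0.336,0.017,0.004,0,0,-0.12],
  [0.347,0.037,0.004,0,0,-0.24],
  [0.366,0.052,0.004,0,0,-0.35],
  [0.41,0.025,0.004,0,0,-0.35],
  [0.45,0.0,0.004,0,0,-0.35],
])

```text
time_s: 7.05
tcp_pos: [0.5473, -0.0498, 0.0216]
eef_rot: [-180.0, 0.0, -78.9]
contact_force: [0.2, 1.7, -1.2]
gripper_width: 0.0394
```

Run:
```python
from h import *
rep();tins("scene","pics/s4.png");plan(nest(0,.104,0),nest(0,.095,0))
```

```text
t 7.05 tcp [ 0.5473 -0.0498  0.0216] press [-0.0007  0.1688] rot [-180.     0.   -78.9] F [ 0.2  1.7 -1.2] w 0.0394 q [ 15.  22. -29.  -0. -39.  -4.]
scene 112 mean 0.0359 0.3684 circ [0.0351 0.3675] 0.0241
scene 75 mean 0.0013 0.1332 circ [0.0015 0.1393] 0.0261
[0.187, -0.003, -0.002, -0.0, -0.0, -0.002]
[0.232, -0.003, -0.002, -0.0, -0.0, -0.002]
```

View pics/s4.png

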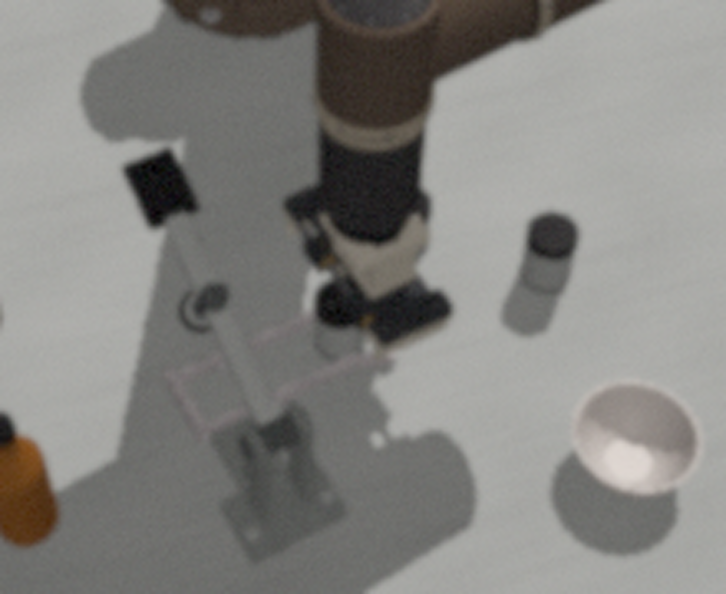

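apply_moves([
  [0.05,0,-0.002,0,0,0],
  [0.1,0,-0.002,0,0,0],
  [0.15,0,-0.002,0,0,0],
  [0.185,-0.003,-0.002,0,0,0],
  [0.185,-0.003,-0.002,0,0,0],
  [0.1,0,-0.002,0,0,0],
  [0.0,0,-0.002,0,0,0],
  [-0.1,0,-0.1,0,0,0],
  [-0.1,0,-0.4,0,0,0],
  [-0.1,0,-0.5,0,0,0],
])

```text
time_s: 8.35
tcp_pos: [0.5453, -0.0291, 0.1252]
eef_rot: [-179.7, -0.0, -78.8]
contact_force: [0.7, -0.3, -1.5]
gripper_width: 0.0395
```

Run:
```python
from h import *
rep();tins("scene","pics/s5.png");tins("side")
plan(nest(-.072,.2615,-38,.048,.11),nest(-.072,.2615,-38,.048,.022),nest(0,.170,-38))
```

```text
t 8.35 tcp [ 0.5453 -0.0291  0.1252] press [0.0014 0.1895] rot [-179.7   -0.   -78.8] F [ 0.7 -0.3 -1.5] w 0.0395 q [ 18.  13. -24.   0. -52.  -6.]
scene 110 mean 0.0352 0.3684 circ [0.0358 0.3689] 0.0254
scene 133 mean 0.0037 0.1019 circ [0.0031 0.1023] 0.0255
side 69 mean -0.0095 0.1036 circ [-0.0023  0.1035] 0.0267
side 161 mean -0.0729 0.2678 circ [-0.0724  0.2664] 0.0265
side 173 mean 0.0311 0.3753 circ [0.0314 0.374 ] 0.0262
[-0.549, 0.516, 0.07, -0.004, -0.001, -0.423]
[-0.549, 0.519, 0.51, -0.004, -0.001, -0.423]
[-0.008, 0.092, 0.513, -0.004, -0.001, -0.423]
```

View pics/s5.png

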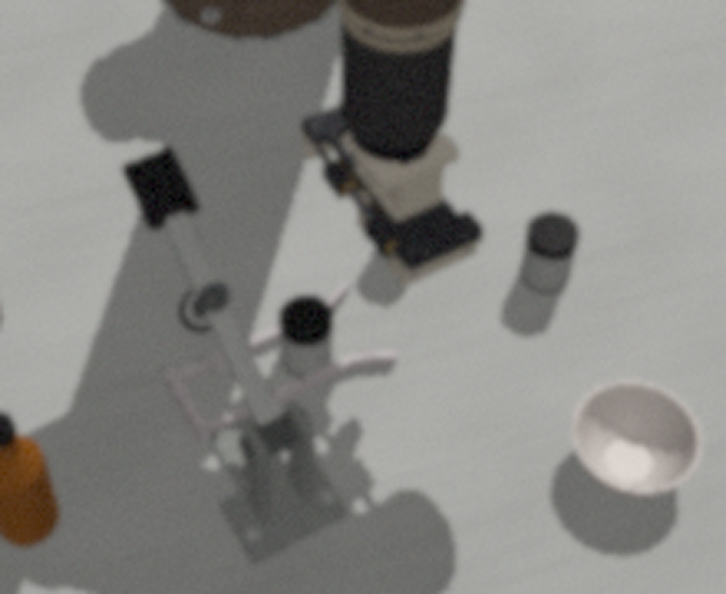

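apply_moves([
  [-0.15,0.13,0.0,0,0,-0.11],
  [-0.3,0.26,0.0,0,0,-0.22],
  [-0.45,0.4,0.0,0,0,-0.33],
  [-0.54,0.51,0.05,0,0,-0.42],
  [-0.54,0.51,0.07,0,0,-0.42],
  [-0.54,0.51,0.1,0,0,-0.42],
  [-0.54,0.51,0.1,0,0,-0.42],
])

```text
time_s: 9.32
tcp_pos: [0.4245, 0.0566, 0.1034]
eef_rot: [-179.8, -0.2, -41.1]
contact_force: [0.1, 0.7, 0.3]
gripper_width: 0.0399
```

Run:
```python
from h import *
rep();tins("side");tins()
plan(nest(-.072,.262,-38,.048,.022),nest(-.072,.262,-38),nest(0,.170,-38))
```

```text
t 9.32 tcp [0.4245 0.0566 0.1034] press [-0.1002  0.2972] rot [-179.8   -0.2  -41.1] F [0.1 0.7 0.3] w 0.0399 q [ 34.   4. -39.   0. -46.  14.]
side 123 mean -0.0786 0.2637 circ [-0.0706  0.2656] 0.0295
side 179 mean 0.031 0.3752 circ [0.0306 0.3738] 0.0267
scene 116 mean -0.0688 0.2603 circ [-0.0691  0.2614] 0.025
scene 117 mean 0.0365 0.3678 circ [0.0336 0.3688] 0.0262
scene 164 mean 0.0017 0.103 circ [0.0023 0.1033] 0.0276
[-0.017, -0.0, 0.409, -0.003, -0.002, -0.004]
[0.091, -0.001, 0.41, -0.003, -0.002, -0.004]
[0.675, -0.006, 0.412, -0.003, -0.002, -0.004]
```

apply_moves([
  [-0.017,0,0.2,0,0,0],
  [-0.017,0,0.41,0,0,0],
  [-0.017,0,0.41,0,0,0],
  [0.03,0,0.41,0,0,0],
  [0.08,0,0.41,0,0,0],
  [0.13,0,0.41,0,0,0],
  [0.18,0,0.41,0,0,0],
  [0.23,0,0.41,0,0,0],
  [0.28,0,0.41,0,0,0],
  [0.33,0,0.41,0,0,0],
  [0.38,0,0.41,0,0,0],
  [0.4,0,0.41,0,0,0],
])

```text
time_s: 10.92
tcp_pos: [0.486, 0.0036, 0.0222]
eef_rot: [-179.8, -0.2, -41.1]
contact_force: [-3.6, 4.0, 5.2]
gripper_width: 0.0391
```

Run:
```python
from h import *
rep();tins("scene","pics/s6.png")
plan(nest(0,.17,-38),nest(0,.169,-25),nest(0,.168,-12),nest(0,.166,0),nest(0,.14,0))
```

```text
t 10.93 tcp [0.486  0.0036 0.0222] press [-0.0503  0.2332] rot [-179.8   -0.2  -41.1] F [-3.6  4.   5.2] w 0.0391 q [ 24.  17. -37.   0. -36.  25.]
scene 113 mean 0.0358 0.3684 circ [0.0348 0.3685] 0.0263
scene 122 mean -0.032 0.2095 circ [-0.0334  0.212 ] 0.0268
scene 163 mean 0.002 0.1026 circ [0.0006 0.1048] 0.0273
[0.27, -0.006, 0.002, -0.002, -0.002, -0.004]
[0.277, -0.032, 0.002, -0.003, -0.002, 0.14]
[0.291, -0.058, 0.002, -0.003, -0.002, 0.284]
[0.313, -0.075, 0.002, -0.003, -0.001, 0.418]
[0.416, 0.004, 0.002, -0.003, -0.001, 0.418]
```

View pics/s6.png

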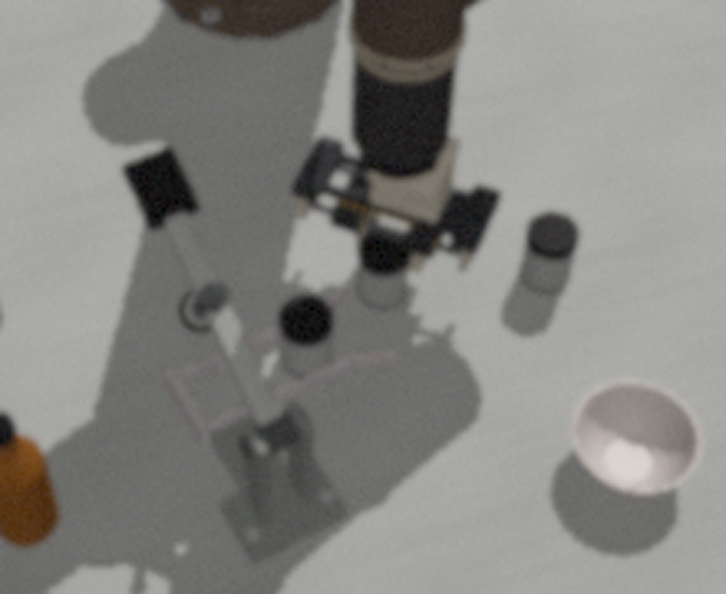

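apply_moves([
  [0.05,0,0.002,0,0,0],
  [0.1,0,0.002,0,0,0],
  [0.15,0,0.002,0,0,0],
  [0.2,-0.005,0.002,0,0,0],
  [0.25,-0.005,0.002,0,0,0],
  [0.27,-0.006,0.002,0,0,0],
  [0.274,-0.02,0.002,0,0,0.1],
  [0.28,-0.038,0.002,0,0,0.19],
  [0.291,-0.058,0.002,0,0,0.29],
  [0.313,-0.075,0.002,0,0,0.41],
  [0.35,-0.045,0.002,0,0,0.418],
  [0.39,-0.017,0.002,0,0,0.418],
])

```text
time_s: 12.48
tcp_pos: [0.5478, -0.0456, 0.0221]
eef_rot: [-179.6, -0.0, -78.5]
contact_force: [0.1, 3.7, 1.1]
gripper_width: 0.0395
```

Run:
```python
from h import *
rep();tins("scene")
plan(nest(0,.104,0))
```

```text
t 12.47 tcp [ 0.5478 -0.0456  0.0221] press [0.0007 0.1728] rot [-179.6   -0.   -78.5] F [0.1 3.7 1.1] w 0.0395 q [ 16.  21. -29.   0. -39.  -4.]
scene 113 mean 0.0358 0.3684 circ [0.0338 0.3683] 0.0252
scene 241 mean 0.0003 0.1083 circ [-0.0022  0.1112] 0.0434
[0.207, 0.003, 0.001, -0.004, -0.0, 0.002]
```

Pushing tin A on to y = 104 (moving C ahead), then retreat and lift.

apply_moves([
  [0.05,0,0.002,0,0,0],
  [0.1,0,0.002,0,0,0],
  [0.15,0.002,0.002,0,0,0],
  [0.19,0.003,0.002,0,0,0],
  [0.207,0.003,0.002,0,0,0],
  [0.207,0.003,0.002,0,0,0],
  [0.1,0,0,0,0,0],
  [0.0,0,0,0,0,0],
  [-0.1,0,-0.1,0,0,0],
  [-0.2,0,-0.4,0,0,0],
  [-0.3,0,-0.5,0,0,0],
])

```text
time_s: 13.9
tcp_pos: [0.5356, 0.0125, 0.1247]
eef_rot: [-179.5, -0.1, -78.5]
contact_force: [0.1, -0.4, -0.2]
gripper_width: 0.0394
```

Run:
```python
from h import *
rep();tins("scene","pics/s7.png");tins("side")
plan(nest(.033,.3715,9.6,.055,.13),nest(.033,.3715,9.6,.055,.022))
```

```text
t 13.9 tcp [0.5356 0.0125 0.1247] press [0.     0.2321] rot [-1.795e+02 -1.000e-01 -7.850e+01] F [ 0.1 -0.4 -0.2] w 0.0394 q [ 22.  12. -25.   0. -52. -11.]
scene 105 mean 0.0366 0.3674 circ [0.0337 0.3676] 0.0258
scene 251 mean 0.0028 0.0814 circ [0.0053 0.0821] 0.0463
side 186 mean 0.031 0.3758 circ [0.0323 0.3741] 0.0259
[-0.963, -0.213, -0.026, -0.006, 0.0, 0.11]
[-0.963, -0.208, 0.514, -0.006, 0.0, 0.11]
```

View pics/s7.png

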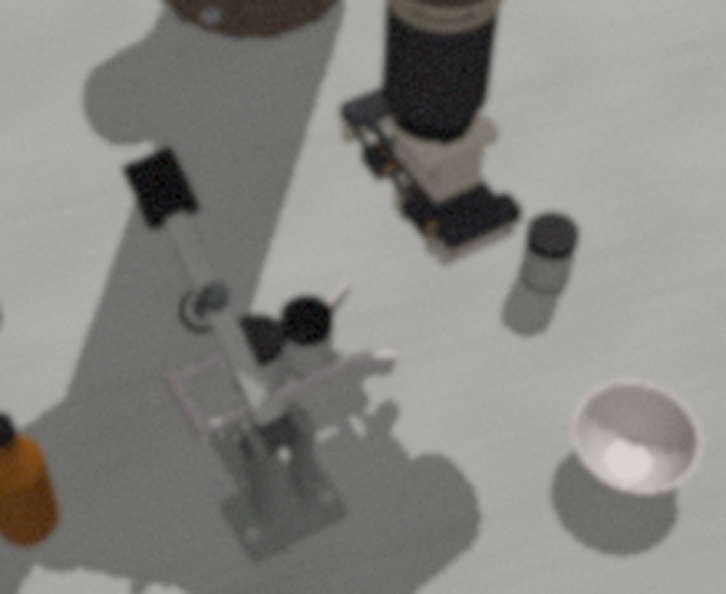

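apply_moves([
  [-0.25,-0.05,-0.03,0,0,0.03],
  [-0.5,-0.11,-0.03,0,0,0.06],
  [-0.75,-0.16,-0.03,0,0,0.09],
  [-0.96,-0.21,-0.03,0,0,0.11],
  [-0.96,-0.21,-0.03,0,0,0.11],
  [-0.96,-0.21,-0.03,0,0,0.11],
])

```text
time_s: 14.75
tcp_pos: [0.5375, 0.2086, 0.1293]
eef_rot: [-179.6, -0.0, -88.3]
contact_force: [-0.5, -0.9, 0.1]
gripper_width: 0.0396
```

Run:
```python
from h import *
rep()
plan(nest(.033,.3715,9.6,.055,.022),nest(.033,.3715,9.6),nest(0,.180,9.6))
```

```text
t 14.75 tcp [0.5375 0.2086 0.1293] press [0.0404 0.4241] rot [-179.6   -0.   -88.3] F [-0.5 -0.9  0.1] w 0.0396 q [ 41.  16. -20.   0. -54. -39.]
[-0.01, -0.004, 0.537, -0.004, -0.001, -0.0]
[0.133, -0.004, 0.537, -0.004, -0.001, -0.0]
[1.104, -0.002, 0.538, -0.004, -0.001, -0.0]
```

apply_moves([
  [-0.01,-0.004,0.28,0,0,0],
  [-0.01,-0.004,0.53,0,0,0],
  [-0.01,-0.004,0.535,0,0,0],
  [0.05,-0.004,0.535,0,0,0],
  [0.1,-0.004,0.535,0,0,0],
  [0.15,-0.004,0.535,0,0,0],
  [0.2,-0.004,0.535,0,0,0],
  [0.26,-0.004,0.535,0,0,0],
  [0.32,-0.004,0.535,0,0,0],
  [0.38,-0.004,0.535,0,0,0],
  [0.44,-0.004,0.535,0,0,0],
  [0.5,-0.004,0.535,0,0,0],
])

```text
time_s: 16.25
tcp_pos: [0.5433, 0.109, 0.0234]
eef_rot: [-179.4, 0.0, -88.3]
contact_force: [-0.2, 7.1, 5.8]
gripper_width: 0.0393
```

Run:
```python
from h import *
rep();tins("scene","pics/s8.png")
plan(nest(0,.18,9.6),nest(0,.175,0),nest(0,.15,0))
```

```text
t 16.25 tcp [0.5433 0.109  0.0234] press [0.0265 0.3253] rot [-179.4    0.   -88.3] F [-0.2  7.1  5.8] w 0.0393 q [ 32.  21. -29.   0. -39. -30.]
scene 73 mean 0.0222 0.2896 circ [0.0234 0.2953] 0.0244
scene 262 mean 0.0006 0.0822 circ [0.0011 0.0834] 0.0445
[0.6, 0.007, 0.006, -0.006, 0.0, -0.0]
[0.626, 0.025, 0.006, -0.006, -0.0, -0.107]
[0.749, 0.004, 0.006, -0.006, -0.0, -0.107]
```

View pics/s8.png

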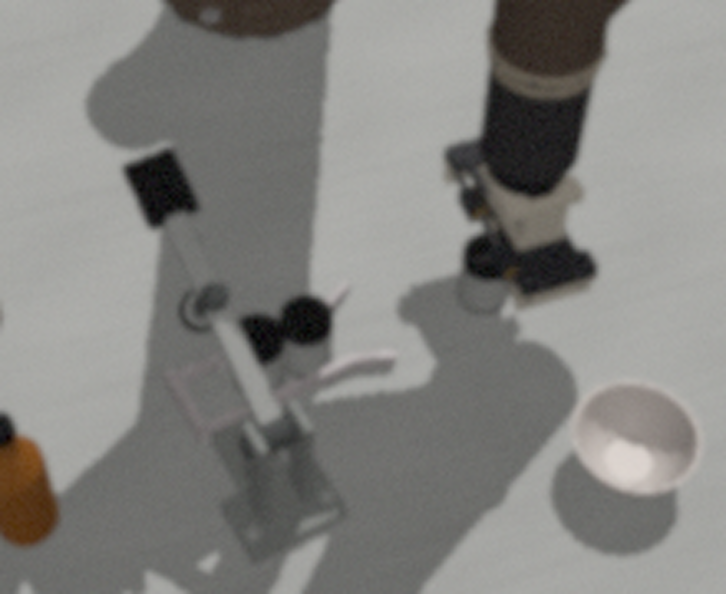

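apply_moves([
  [0.05,0,0.005,0,0,0],
  [0.1,0,0.005,0,0,0],
  [0.15,0,0.005,0,0,0],
  [0.2,0,0.005,0,0,0],
  [0.25,0,0.005,0,0,0],
  [0.3,0.002,0.005,0,0,0],
  [0.35,0.003,0.005,0,0,0],
  [0.4,0.004,0.005,0,0,0],
  [0.45,0.005,0.005,0,0,0],
  [0.5,0.006,0.005,0,0,0],
  [0.55,0.007,0.005,0,0,0],
  [0.59,0.007,0.005,0,0,0],
])

```text
time_s: 17.8
tcp_pos: [0.5458, -0.0103, 0.0229]
eef_rot: [-179.4, 0.0, -88.3]
contact_force: [1.0, 6.4, 6.5]
gripper_width: 0.0394
```

Run:
```python
from h import *
rep();tins("scene")
plan(nest(0,.175,0),nest(0,.15,0),nest(0,.12,0))
```

```text
t 17.8 tcp [ 0.5458 -0.0103  0.0229] press [0.0056 0.2078] rot [-179.4    0.   -88.3] F [1.  6.4 6.5] w 0.0394 q [ 20.  21. -30.   0. -38. -18.]
scene 62 mean 0.0021 0.1705 circ [0.0037 0.1792] 0.0249
scene 268 mean 0.0008 0.0825 circ [0.0042 0.0833] 0.0455
[0.032, 0.022, 0.004, -0.007, -0.0, -0.107]
[0.155, 0.001, 0.004, -0.007, -0.0, -0.107]
[0.303, -0.024, 0.004, -0.007, -0.0, -0.107]
```

apply_moves([
  [0.015,0.01,0.004,0,0,-0.05],
  [0.03,0.022,0.004,0,0,-0.107],
  [0.07,0.015,0.004,0,0,-0.107],
  [0.11,0.009,0.004,0,0,-0.107],
  [0.15,0.001,0.004,0,0,-0.107],
  [0.19,-0.005,0.004,0,0,-0.107],
  [0.23,-0.011,0.004,0,0,-0.107],
  [0.27,-0.018,0.004,0,0,-0.107],
  [0.3,-0.024,0.004,0,0,-0.107],
  [0.3,-0.024,0.004,0,0,-0.107],
])

```text
time_s: 19.1
tcp_pos: [0.5523, -0.0716, 0.022]
eef_rot: [-179.4, -0.1, -78.7]
contact_force: [-0.8, 2.6, 2.4]
gripper_width: 0.0394
```

Run:
```python
from h import *
rep();tins("scene","pics/s9.png")
p,d=imaging.capture("side"); cv2.imwrite("pics/si9.png",cv2.resize(p[130:280,240:440],None,fx=4,fy=4,interpolation=cv2.INTER_CUBIC))
p,d=imaging.capture("wrist"); cv2.imwrite("pics/w9.png",p)
plan(nest(0,.104,0))
```

```text
t 19.1 tcp [ 0.5523 -0.0716  0.022 ] press [0.     0.1464] rot [-1.794e+02 -1.000e-01 -7.870e+01] F [-0.8  2.6  2.4] w 0.0394 q [ 13.  22. -29.   0. -39.  -2.]
scene 258 mean 0.0011 0.0822 circ [-0.0032  0.0848] 0.0441
scene 79 mean -0.0033 0.0039 circ [-0.0035  0.0103] 0.0277
[0.081, -0.001, -0.001, -0.006, -0.001, 0.0]
```

View pics/s9.png

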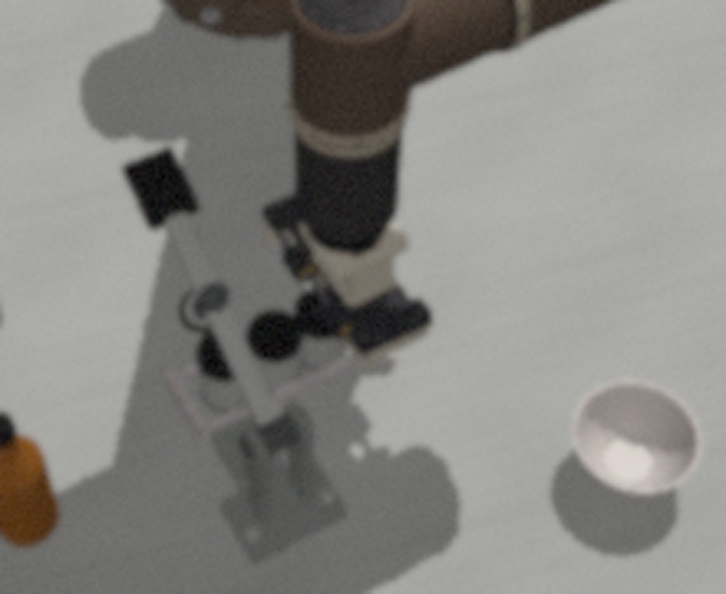

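View pics/si9.png

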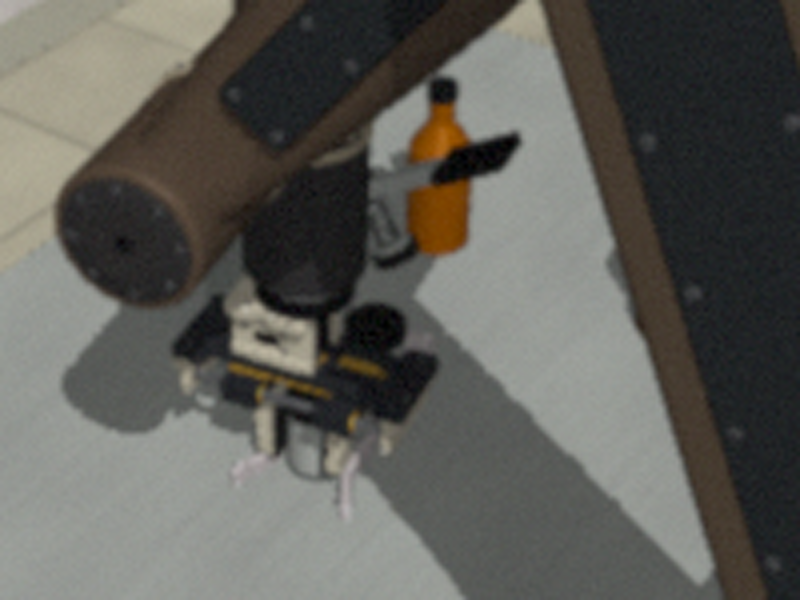

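View pics/w9.png

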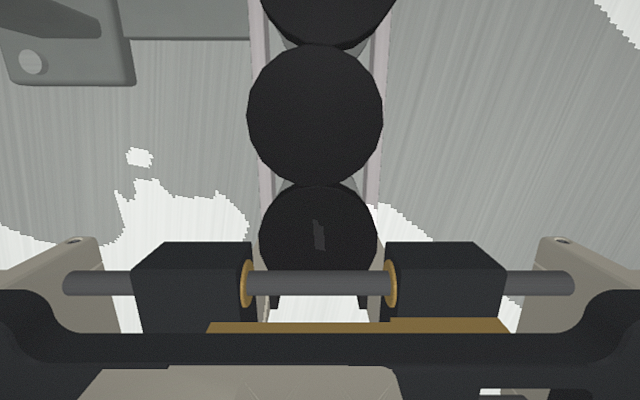

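apply_moves([
  [0.02,0,0,0,0,0],
  [0.04,0,0,0,0,0],
  [0.055,0,0,0,0,0],
  [0.065,0,0,0,0,0],
  [0.07,0,0,0,0,0],
  [0.07,0,0,0,0,0],
])

```text
time_s: 20.0
tcp_pos: [0.5545, -0.085, 0.0217]
eef_rot: [-179.5, -0.1, -78.7]
contact_force: [-0.5, 4.4, 3.4]
gripper_width: 0.0397
```

apply_moves([
  [0.005,0,0,0,0,0],
  [0.01,0,0,0,0,0],
  [0.01,0,0,0,0,0],
])

```text
time_s: 20.38
tcp_pos: [0.5547, -0.0868, 0.0216]
eef_rot: [-179.5, -0.0, -78.7]
contact_force: [-0.6, 5.9, 3.7]
gripper_width: 0.0394
```

Run:
```python
from h import *
rep()
```

```text
t 20.38 tcp [ 0.5547 -0.0868  0.0216] press [-0.0007  0.1311] rot [-179.5   -0.   -78.7] F [-0.6  5.9  3.7] w 0.0394 q [ 11.  22. -28.   0. -39.   0.]
```

apply_moves([
  [0.005,0,0,0,0,0],
  [0.01,0,0,0,0,0],
  [0.01,0,0,0,0,0],
])

```text
time_s: 20.75
tcp_pos: [0.5548, -0.0875, 0.0216]
eef_rot: [-179.5, 0.0, -78.7]
contact_force: [-2.3, 12.0, 5.0]
gripper_width: 0.0399
```

apply_moves([
  [0.005,0,0,0,0,0],
  [0.01,0,0,0,0,0],
  [0.01,0,0,0,0,0],
])

```text
time_s: 21.12
tcp_pos: [0.5548, -0.0877, 0.0216]
eef_rot: [-179.5, 0.1, -78.7]
contact_force: [-5.0, 16.8, 7.9]
gripper_width: 0.0392
```

apply_moves([
  [-0.05,0,0,0,0,0],
  [-0.2,0,0,0,0,0],
  [-0.4,0,-0.1,0,0,0],
  [-0.5,0,-0.4,0,0,0],
  [-0.5,0,-0.8,0,0,0],
  [-0.5,0,-1,0,0,0],
  [-0.5,0,-1,0,0,0],
])

```text
time_s: 22.0
tcp_pos: [0.5357, 0.0098, 0.2268]
eef_rot: [-179.0, 0.1, -78.7]
contact_force: [0.2, -0.4, -0.4]
gripper_width: 0.0397
```

Run:
```python
from h import *
rep()
i=imaging.camera_info("wrist"); p,D=imaging.capture("wrist"); cv2.imwrite("pics/w10.png",p)
tins("scene","pics/s10.png")
tins("wrist")
```

```text
t 22.0 tcp [0.5357 0.0098 0.2268] press [-0.0003  0.2295] rot [-1.79e+02  1.00e-01 -7.87e+01] F [ 0.2 -0.4 -0.4] w 0.0397 q [ 22.   7. -18.   0. -65. -11.]
scene 254 mean 0.0038 0.0824 circ [0.0109 0.0834] 0.0461
scene 139 mean -0.0017 -0.0042 circ [-0.0009  0.0003] 0.0266
wrist 4006 mean 0.0009 0.0849 circ [0.0013 0.0848] 0.046
```

View pics/w10.png

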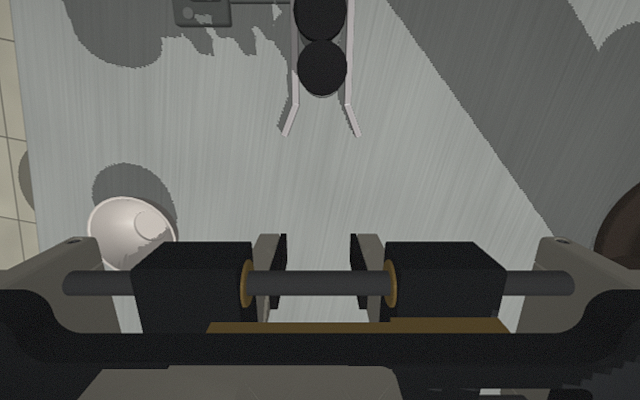

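View pics/s10.png

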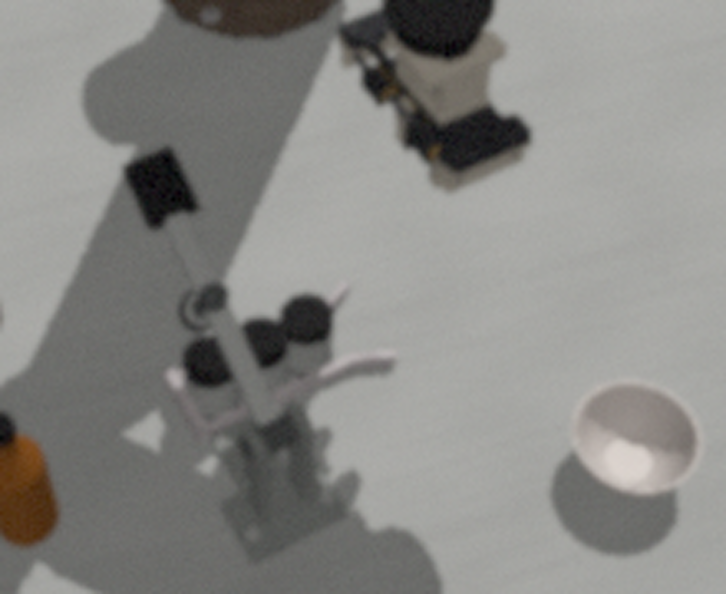

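Run:
```python
from h import *
s=rep()
plan((pw(-.085,.15,.33),-168.7),(pw(-.085,0,.33),-168.7))
```

```text
t 22.15 tcp [0.5326 0.0092 0.2209] press [-0.0035  0.2295] rot [-1.796e+02  1.000e-01 -7.870e+01] F [ 0.   0.2 -0.8] w 0.0393 q [ 22.   7. -18.  -0. -64. -11.]
[0.397, 0.403, -0.55, -0.003, 0.005, 1.0]
[1.147, 0.403, -0.551, -0.003, 0.005, 1.0]
```

apply_moves([
  [0,0.05,-0.3,0,0,0.1],
  [0.1,0.1,-0.5,0,0,0.2],
  [0.2,0.2,-0.55,0,0,0.3],
  [0.3,0.3,-0.55,0,0,0.4],
  [0.4,0.4,-0.55,0,0,0.5],
  [0.5,0.4,-0.55,0,0,0.6],
  [0.6,0.4,-0.55,0,0,0.7],
  [0.7,0.4,-0.55,0,0,0.8],
  [0.8,0.4,-0.55,0,0,0.9],
  [0.9,0.4,-0.55,0,0,1.0],
  [0.98,0.4,-0.55,0,0,1.0],
  [0.98,0.4,-0.55,0,0,1.0],
], hand=1)

```text
time_s: 23.65
tcp_pos: [0.4914, -0.1999, 0.3283]
eef_rot: [179.8, 0.3, -168.6]
contact_force: [0.5, -0.2, -0.9]
gripper_width: 0.0004
```

Run:
```python
from h import *
s=rep()
plan((pw(-.085,0,.30),-168.7),(pw(-.085,0,.265),-168.7))
tins("scene","pics/s11.png"); tins("side")
```

```text
t 23.65 tcp [ 0.4914 -0.1999  0.3283] press [-0.0848  0.0326] rot [ 179.8    0.3 -168.6] F [ 0.5 -0.2 -0.9] w 0.0004 q [ -1.   4.  -8.  -0. -78. -77.]
[0.002, -0.163, 0.141, 0.002, 0.003, 0.001]
[0.003, -0.164, 0.316, 0.002, 0.003, 0.001]
scene 243 mean 0.0039 0.0829 circ [0.0074 0.0835] 0.0446
scene 143 mean -0.0018 -0.0032 circ [-0.0022  0.0006] 0.0273
side 369 mean -0.0003 0.0602 circ [-0.003  0.059] 0.0795
```

View pics/s11.png

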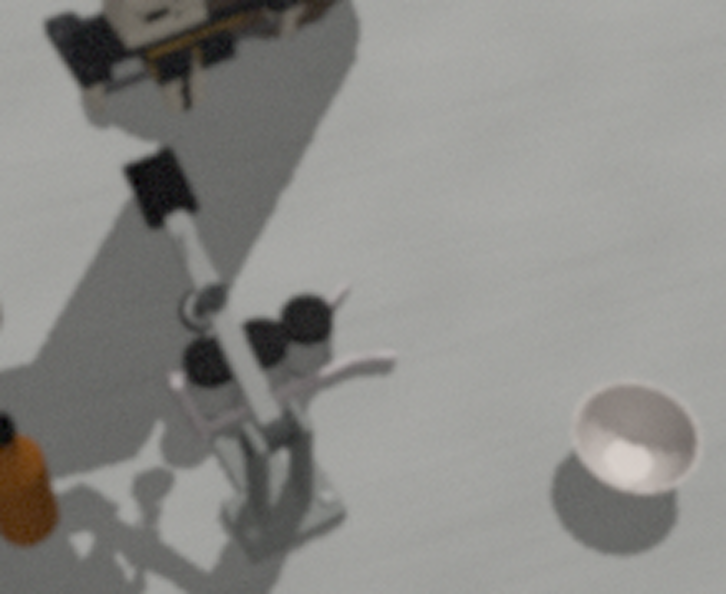

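apply_moves([
  [0,-0.08,0.05,0,0,0],
  [0,-0.16,0.15,0,0,0],
  [0,-0.163,0.2,0,0,0],
  [0,-0.163,0.25,0,0,0],
  [0,-0.163,0.28,0,0,0],
  [0,-0.163,0.28,0,0,0],
])

```text
time_s: 24.5
tcp_pos: [0.4981, -0.2304, 0.2729]
eef_rot: [179.8, 0.4, -168.6]
contact_force: [0.5, 0.4, 0.2]
gripper_width: 0.0005
```

Run:
```python
from h import *
s=rep()
plan((pw(-.085,0,.25),-168.7),(pw(-.09,0,.20),-168.7),(pw(-.10,0,.15),-168.7),(pw(-.102,0,.132),-168.7))
p,d=imaging.capture("scene"); cv2.imwrite("pics/s12.png",cv2.resize(p[130:280,220:420],None,fx=4,fy=4,interpolation=cv2.INTER_CUBIC))
```

```text
t 24.5 tcp [ 0.4981 -0.2304  0.2729] press [-0.0843  0.0013] rot [ 179.8    0.4 -168.6] F [0.5 0.4 0.2] w 0.0005 q [ -5.   7. -11.  -0. -72. -74.]
[0.004, -0.007, 0.114, 0.002, 0.004, 0.001]
[0.031, -0.008, 0.364, 0.002, 0.004, 0.001]
[0.082, -0.008, 0.614, 0.002, 0.004, 0.001]
[0.093, -0.008, 0.704, 0.002, 0.004, 0.001]
```

View pics/s12.png

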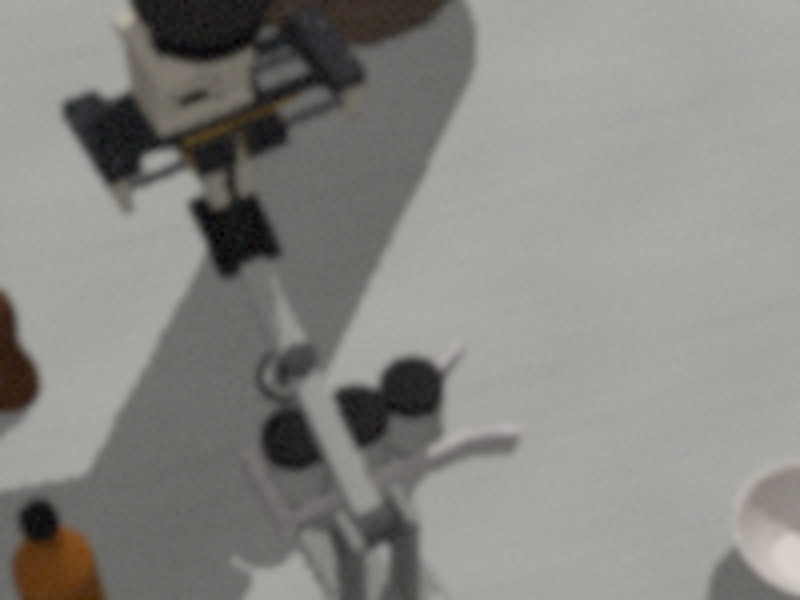

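apply_moves([
  [-0.03,-0.007,0.03,0,0,0],
  [-0.03,-0.007,0.08,0,0,0],
  [-0.03,-0.007,0.13,0,0,0],
  [-0.02,-0.007,0.18,0,0,0],
  [-0.01,-0.007,0.23,0,0,0],
  [-0.01,-0.007,0.23,0,0,0],
])

```text
time_s: 25.3
tcp_pos: [0.5005, -0.2314, 0.2266]
eef_rot: [179.8, 0.3, -168.6]
contact_force: [1.0, -0.3, 1.9]
gripper_width: 0.0008
```

Run:
```python
from h import *
s=rep()
plan((pw(-.088,0,.20),-168.7),(pw(-.097,0,.15),-168.7),(pw(-.1,0,.132),-168.7))
p,d=imaging.capture("scene"); a=cv2.resize(p[130:280,220:420],None,fx=2,fy=2.6,interpolation=cv2.INTER_CUBIC)
p,d=imaging.capture("side"); b=cv2.resize(p[110:260,260:460],None,fx=2,fy=2.6,interpolation=cv2.INTER_CUBIC);cv2.imwrite("pics/s13.png",np.hstack([a,b]))
```

```text
t 25.3 tcp [ 0.5005 -0.2314  0.2266] press [-0.0821 -0.0002] rot [ 179.8    0.3 -168.6] F [ 1.  -0.3  1.9] w 0.0008 q [ -5.   9. -15.  -0. -66. -74.]
[0.03, 0.001, 0.133, 0.002, 0.004, 0.001]
[0.077, -0.0, 0.382, 0.002, 0.004, 0.001]
[0.092, -0.0, 0.472, 0.002, 0.004, 0.001]
```

View pics/s13.png

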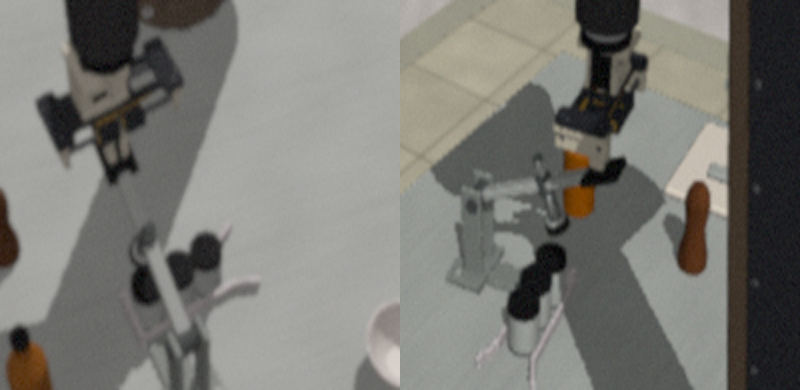

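apply_moves([
  [0.01,0,0.04,0,0,0],
  [0.02,0,0.08,0,0,0],
  [0.03,0,0.13,0,0,0],
  [0.04,0,0.18,0,0,0],
  [0.05,0,0.23,0,0,0],
  [0.06,0,0.28,0,0,0],
  [0.07,0,0.33,0,0,0],
  [0.077,0,0.38,0,0,0],
  [0.08,0,0.41,0,0,0],
  [0.08,0,0.41,0,0,0],
])

```text
time_s: 26.65
tcp_pos: [0.4857, -0.2343, 0.145]
eef_rot: [179.9, 0.4, -168.6]
contact_force: [-4.2, 0.6, 8.3]
gripper_width: 0.0007
```

Run:
```python
from h import *
s=rep()
plan((pw(-.1,0,.132),-168.7))
p,d=imaging.capture("side"); b=cv2.resize(p[130:260,280:440],None,fx=5,fy=4.6,interpolation=cv2.INTER_CUBIC);cv2.imwrite("pics/s14.png",b)
```

```text
t 26.65 tcp [ 0.4857 -0.2343  0.145 ] press [-0.0972 -0.0001] rot [ 179.9    0.4 -168.6] F [-4.2  0.6  8.3] w 0.0007 q [ -5.  12. -23.  -0. -55. -73.]
[0.014, 0.0, 0.065, 0.002, 0.004, 0.001]
```

View pics/s14.png

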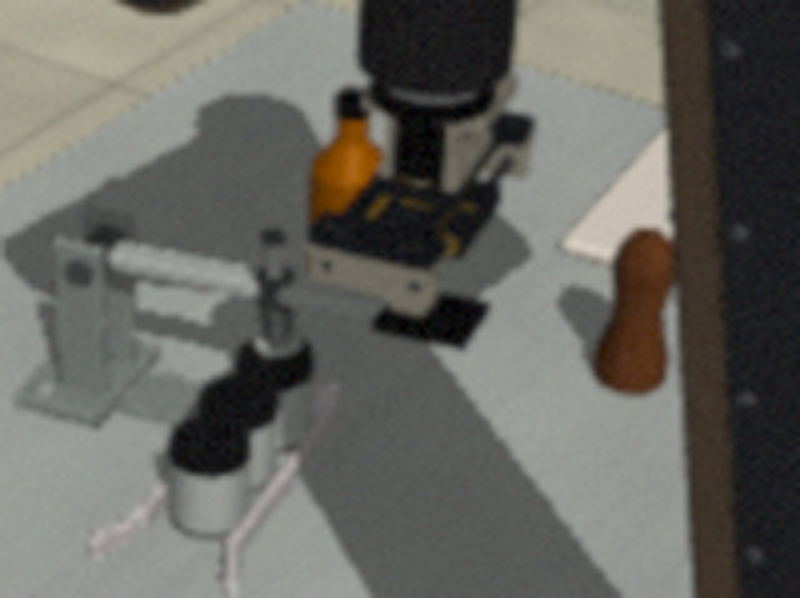

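apply_moves([
  [0.005,0,0.02,0,0,0],
  [0.01,0,0.04,0,0,0],
  [0.012,0,0.06,0,0,0],
  [0.012,0,0.068,0,0,0],
  [0.012,0,0.068,0,0,0],
  [0.012,0,0.068,0,0,0],
])

```text
time_s: 27.45
tcp_pos: [0.4849, -0.2345, 0.1327]
eef_rot: [179.9, 0.6, -168.6]
contact_force: [-2.7, 3.8, 14.6]
gripper_width: 0.0002
```

Run:
```python
from h import *
s=rep()
for n in("scene","side"):
    i=imaging.camera_info(n); p,D=imaging.capture(n); C=cloud(i,D)
    q=C[...,:2]-np.array(PR['o']); a=np.radians(PR['yaw']); px=np.cos(a)*q[...,0]+np.sin(a)*q[...,1]; py=-np.sin(a)*q[...,0]+np.cos(a)*q[...,1]
    for lo,hi in((-.14,-.12),(-.12,-.08),(-.06,-.03),(.03,.06),(.06,.09)):
        m=(px>lo)&(px<hi)&(abs(py)<.02)&(C[...,2]>.1)&(C[...,2]<.16); z=C[...,2][m]
        if len(z): print(n,lo,hi,len(z),np.percentile(z,[10,50,90]).round(4))
    cv2.imwrite(f"pics/{n}15.png",cv2.resize(p[130:260,240:440],None,fx=4,fy=4,interpolation=cv2.INTER_CUBIC))
tins("scene")
```

```text
t 27.45 tcp [ 0.4849 -0.2345  0.1327] press [-0.0981 -0.0001] rot [ 179.9    0.6 -168.6] F [-2.7  3.8 14.6] w 0.0002 q [ -5.  12. -24.  -0. -53. -73.]
scene -0.14 -0.12 2 [0.1313 0.1321 0.1328]
scene -0.12 -0.08 101 [0.1316 0.1369 0.1547]
scene -0.06 -0.03 58 [0.129  0.1328 0.1362]
scene 0.03 0.06 70 [0.1284 0.1324 0.1354]
scene 0.06 0.09 71 [0.1282 0.1327 0.1357]
side -0.14 -0.12 45 [0.1295 0.133  0.1357]
side -0.12 -0.08 61 [0.1312 0.135  0.1425]
side -0.06 -0.03 45 [0.1237 0.1312 0.1349]
side 0.03 0.06 59 [0.1227 0.1318 0.1356]
side 0.06 0.09 53 [0.1239 0.1324 0.1353]
scene 284 mean 0.0043 0.077 circ [0.0028 0.0803] 0.0483
scene 40 mean 0.0105 -0.0138 circ [ 0.0081 -0.0112] 0.0216
```

View pics/side15.png

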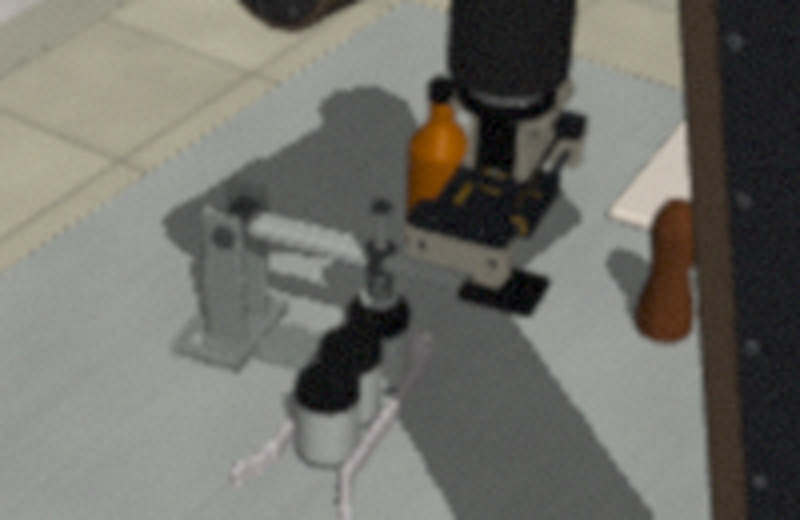

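View pics/scene15.png

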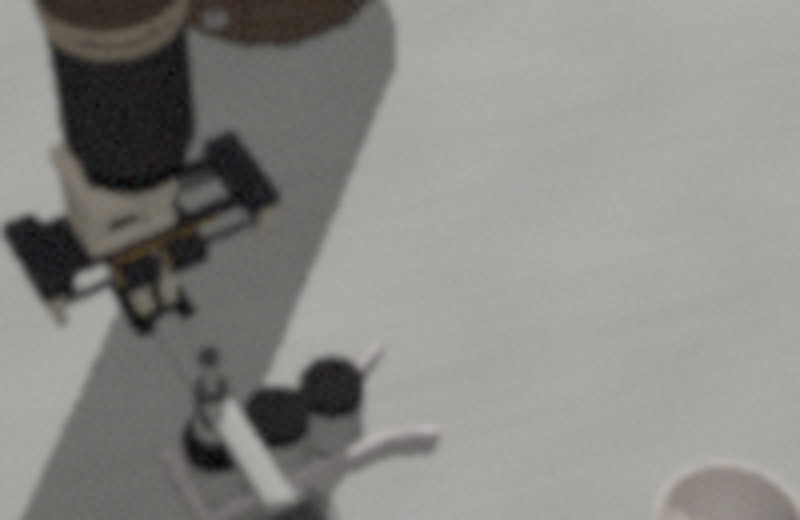

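apply_moves([
  [0,0,0.005,0,0,0],
  [0,0,0.005,0,0,0],
  [0,0,0.005,0,0,0],
  [0,0,0.005,0,0,0],
  [0,0,0.005,0,0,0],
  [0,0,0.005,0,0,0],
])

```text
time_s: 28.35
tcp_pos: [0.4849, -0.2345, 0.1325]
eef_rot: [179.9, 0.6, -168.5]
contact_force: [-6.1, 3.1, 14.7]
gripper_width: 0.0003
```

Run:
```python
from h import *
s=rep(); print(s['tcp_pos'])
p,d=imaging.capture("scene");imaging.capture("scene");s=rep(); print(s['tcp_pos'])
```

```text
t 28.35 tcp [ 0.4849 -0.2345  0.1325] press [-0.098  -0.0001] rot [ 179.9    0.6 -168.5] F [-6.1  3.1 14.7] w 0.0003 q [ -5.  12. -24.  -0. -53. -73.]
[ 0.48490538 -0.23449349  0.1325143 ]
t 28.45 tcp [ 0.4849 -0.2345  0.1325] press [-0.098  -0.0001] rot [ 179.9    0.6 -168.5] F [-5.   2.8 13.5] w 0.0004 q [ -5.  12. -24.  -0. -53. -73.]
[ 0.48493717 -0.23448155  0.13253841]
```

Run:
```python
from h import *
print(r.close_job()); rep()
```

```text
the job is handed in; nothing more can be done
None
the job is handed in; nothing more can be done
```

The job is handed in, with the arm still holding the lever level, at about 28.5 s of the 72 s allowed.

**What I did:** I slid the tins upright into the lane one at a time. The partly open fingers cradled each tin from behind, and nothing was gripped or lifted. I pushed the last tin until the force rose from about 6 N to about 17 N, which I took as the first tin reaching the end stop. Then I shut the fingers, pressed the paddle down and kept holding it.

**Last checks:**
- **Tins:** After the final push the first tin measured at y ≈ 0 mm and the third at about 105 mm, where three touching tins should stand at 0, 52 and 104. The row's measured length also fits touching tins, though only to a few millimetres. In the last pictures the tins stand in single file with the first under the pad.
- **Lever:** The tool tip is at z = 132.5 mm. The camera depth along the lever reads about 132 to 133 mm from paddle to pivot in both fixed cameras, so it is level to about 0.005 rad.
- **Bystanders:** The bowl, bottle and pepper mill were not touched.

**What disagreed:**
- **Holding force:** It read 13.5–15 N at the paddle, above the expected 10 N. I put this down to friction or a force reading offset, but did not confirm it.
- **First tin's position:** After pressing, the scene camera gave a doubtful position for the first tin, because the pad and lever partly hide it.

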